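Swap the tube carrier on a rocker mixer

TASK

Switch the rocker mixer off by pushing its lever all the way over, then pull the carrier with the four long tubes straight up off the rail, against its sprung catch, and set it down upright in the grey tray without dropping it. Then take the spare carrier with the four squat vials from the bench and press it down on the emptied place of the rail until the catch snaps and it is fully home. Leave the steel counterweight carrier on its place and do not knock the two small bottles.

Things in the scene. Friction and masses are not known exactly. Their poses are not given: they have to be found in the camera images.
- used_mid (a point): centre of the used carrier, clipped on the rail: white plastic, 72 (x) x 100 (y) x 110 mm high, 0.15-0.31 kg, y along the rail, half-turn symmetric. Two legs straddle the rail, feet 55 mm below this point; plate 72 x 100 from z -15 to -7 mm; four long capped tubes at its corners (19 mm caps, tops at z +25) hang 32 mm below it
- used_fin (a point): upper part of the used carrier's upright grip fin, 35 mm above the carrier's centre: the fin is 16 thick (x), 50 long (y) and reaches from 42 mm below to 20 mm above this point; clear of the tubes or vials at the plate's corners
- fresh_mid (a point): centre of the spare carrier, standing on the bench on its legs: same legs, plate, fin and size as the used one, 0.14-0.28 kg, but four squat vials (21 mm wide, 20 tall) stand on the plate's corners. Half-turn symmetric. Its feet have round leads: let down within 3 mm sideways of the rail's line it finds its way; it meets the catch 17 mm above home
- fresh_fin (a point): upper part of the spare carrier's upright grip fin, 35 mm above the carrier's centre: the fin is 16 thick (x), 50 long (y) and reaches from 42 mm below to 20 mm above this point; clear of the tubes or vials at the plate's corners
- weight_mid (a point): centre of the counterweight carrier, clipped on the other place of the rail: the same body with two solid steel slabs (68 x 20 x 20 mm) on the plate in place of tubes. It stays where it is
- rocker: rocker mixer, fixed: grey housing 200 (x) x 300 (y) mm, deck 60 mm above the bench; origin under its centre, on the bench. Aluminium rail along y at x = +40: 20 wide, 270 long, rounded top 105 mm above the bench. At each place sprung catches in both rail sides hold a carrier's legs: about 15 N (plus the weight) pulls it up off them, about 12 N presses it home past them; 20 mm up it is free of them, 50 mm up clear of the rail. Lever at x = -60, y = 0
- place_left (a point): on the rocker: where the centre of a carrier lies when it is fully home on the rail's left (+y) place; axes as the rocker's. 120 mm above the bench
- place_right (a point): the same for the right (-y) place. One of the places holds the used carrier, the other the counterweight
- switch_tip (a point): centre of the 26 mm ball at the tip of the black switch lever, 140 mm or so above the bench; from on to off it travels 67 mm in the rocker's -y
- switch (a joint): switch lever angle, rad: near 0 = on (leaning to the rocker's +y), 1.0 = off (leaning to the rocker's -y, its stop). Pivots about an axis along the rocker's x; light friction, stays where it is left
- tray_in (a point): centre of the inner floor (5 mm above the bench) of the grey open tray, fixed: outside 150 (its x) x 180 (its y) x 35 mm high, walls 5 mm
- bottle_a: bystander: small white bottle 44 mm wide, 75 tall, loose; origin at the centre of its foot
- bottle_b: bystander: another such bottle
Things that resemble listed ones, but are neither listed nor needed, are in the scene too. Leave any brown or yellow look-alike of the part that bears used_mid alone.

How it is judged:
On the way, in this order (a step that is already met when the one before it is completed fails the run):
1. the mixer is switched off (value of joint switch above 0.8 rad), for 0.1 s.
2. the used carrier is pulled up off the rail in the gripper (height (world z) of used_mid above 0.16 m and contact force between the fingers and used above 1 N), for 0.1 s.
3. the used carrier is set down upright in the tray while still held, not dropped (z of used_mid in the frame of tray_in below 0.07 m and x of used_mid in the frame of tray_in between -0.04 and 0.04 m and y of used_mid in the frame of tray_in between -0.05 and 0.05 m and contact force between the fingers and used above 0.5 N), for 0.05 s.
4. the spare carrier is picked up (height (world z) of fresh_mid above 0.09 m and contact force between the fingers and fresh above 1 N), for 0.1 s.
5. the spare carrier is home on the emptied place (z of fresh_mid in the frame of place_left below 0.005 m and (distance between fresh_mid and place_left below 0.025 m or distance between fresh_mid and place_right below 0.025 m)), for 0.2 s.
At the end, for the whole second after the job is handed in: Lever past 0.8 rad; used carrier upright (0.12 rad) and still on the tray floor, within 40 (x) and 50 mm (y) of its centre; spare carrier upright, still and home on the emptied place, within 5 mm in height, 25 mm of its centre; counterweight within 15 mm of its start (all of step 5 and value of joint switch above 0.8 rad and z of used_mid in the frame of tray_in below 0.065 m and x of used_mid in the frame of tray_in between -0.04 and 0.04 m and y of used_mid in the frame of tray_in between -0.05 and 0.05 m and angle between used_mid's own z axis and vertical below 0.12 rad and linear speed of each of used, fresh below 0.02 m/s and z of fresh_mid in the frame of place_left above -0.005 m and angle between fresh_mid's own z axis and vertical below 0.1 rad and distance of weight_mid from where it was at the start of the episode below 0.015 m); the robot touches nothing.
It fails at once if the counterweight carrier is pulled off or shoved along the rail (distance of weight_mid from where it was at the start of the episode above 0.02 m).
It fails at once if a small bottle is knocked away or over (distance of any of bottle_a, bottle_b from where it was at the start of the episode above 0.03 m).
It also fails if it takes over 69 s, if anything falls off the work surface, if the arm or the gripper's body presses on something with over 40 N, if the wrist force passes 120 N, or if a joint passes its speed limit or range.

ROBOT

A 6-joint arm with a two-finger parallel gripper is mounted at the origin on the work surface. World frame = base frame: x ahead of the robot, y to its left, z up, the work surface at z = 0. Lengths are in m, angles in rad, forces in N, time in s.
With the tool pointing down it reaches from about 0.275 to 0.75 m from the base axis. Payload 10.2 kg.
Tool frame: the origin (TCP) lies midway between the tips of the shut fingers; the grasp point (between the pads) lies 19 mm behind it (env.hold_point_z is the distance from the TCP to the grasp point, in m); x points along the fingers, z is the direction in which the jaws open and shut, and the axes are right-handed (so a half turn about x gives the same grasp; the last joint's range is limited). The gripper opens to 85 mm and grips with 20 to 120 N. Pads are 22 mm wide; open, the fingers measure 114 mm over their backs; the gripper's body (76 mm by 85 mm) begins 54 mm behind the grasp point. The pads swing forward as they close: fully open they stand 13 mm farther back than shut.
Start: joints at [-1.467, 0.313, 1.498, -0, 1.331, -0.223], TCP at [0.169, -0.497, 0.231] pointing down, gripper open.
Joint ranges: [-2.94, 2.94], [-0.97, 2.17], [0.19, 2.56], [-1.23, 4.37], [0.02, 3.11], [-2.88, 2.88]. Speed limits (rad/s): [2.39, 2.39, 3.01, 3.14, 3.14, 3.14].

INTERFACE

Orientations are given as a unit quaternion [x, y, z, w].
In Python, from bench import env, kinematics, monitor, eyes, job gives the robot as it stands. The module is installed in compiled form; this text tells all that it offers. Calls block until the motion is done:
- env.reach(position, orientation): joint-space move of the TCP to a pose.
- env.movel(position, velocity=0.15, frame=None, guard=None): straight line of the TCP; frame=None keeps the orientation; velocity is the mean speed in m/s. With guard (N) it stops when the force on the tool has changed by that much, and returns True; else False.
- env.set_joints(angles): joint-space move.
- env.release() and env.close_gripper(effort=None): open the fingers fully, or close them until they stop; effort is the grip in N (None keeps the last).
- env.hold(seconds).
- kinematics.ik(position, orientation): joint angles nearest the present ones, or None.
- monitor.sense(): the state.
- eyes.grab_frame(name): name is "scene" or "side" or "wrist"; returns a dict with "frame" (384x512x3 uint8, red, green, blue), "mtx" (3x3 intrinsics, pixels), "view" (4x4, takes a point from world to camera coordinates). Camera axes: x right, y down, z forward; pixel columns grow to the right and rows downward; lengths in m; the calibration is good to about 2 mm. A picture is of the moment at which its call begins. There is no depth.
A pose or a line that the arm cannot do raises env.MotionError and nothing moves.
- job.hand_in(): hands the job in, once; it reports no verdict.
The state is a dict: "clock": time; "joints": joint angles; "qvel": joint speeds; "joint_efforts": joint torques, N m; "position": TCP position; "ee_rot": TCP orientation; "contact_force": force on the tool from outside, world axes, zero at the start; "ft_torque": the same for the moment, N m; "finger_gap": opening from 0.0 (shut) to 1.0 (fully open).
Only numpy, scipy, OpenCV 4.12 (cv2) and the standard library are available. Lean on these libraries where they do the work, as an engineer would, in place of code of your own. Each camera call takes 0.05 s, during which the arm holds its last target.

## Working session

There is one attempt and no reset: what is moved stays moved. The work goes in short steps, each a Python script; the robot and the scene stay as the last script left them, time stands still between calls to the robot, and variables do not carry over. Pictures are saved under pics/ and viewed, and the job is handed in when it is done.

```bash
mkdir -p pics; ls; python3 - <<'E'
from bench import env,kinematics,monitor,eyes,job
import cv2,numpy as np,pickle
for n in ("scene","side","wrist"):
    f=eyes.grab_frame(n); pickle.dump(f,open(f"pics/{n}0.pkl","wb"))
    cv2.imwrite(f"pics/{n}0.png",cv2.resize(f["frame"][:,:,::-1],(800,600),interpolation=cv2.INTER_CUBIC))
    V=f["view"]; print(n,f["mtx"].round(1).tolist(),(-V[:3,:3].T@V[:3,3]).round(3),V[2,:3].round(3))
s=monitor.sense();print(s["clock"],s["position"],s["ee_rot"],s["contact_force"],env.hold_point_z)
E
```

```text
pics
scene [[356.5, 0.0, 255.7], [0.0, 356.5, 193.3], [0.0, 0.0, 1.0]] [ 1.061 -0.368  0.736] [-0.624  0.43  -0.652]
side [[459.4, 0.0, 255.7], [0.0, 459.4, 189.8], [0.0, 0.0, 1.0]] [ 0.436 -0.957  1.281] [ 0.033  0.645 -0.763]
wrist [[277.5, 0.0, 256.4], [0.0, 277.5, 189.5], [0.0, 0.0, 1.0]] [ 0.25  -0.47   0.373] [-0.312 -0.105 -0.944]
0.15 [ 0.16850273 -0.49703212  0.23087512] [ 0.41225568  0.57489491 -0.4117589   0.57445252] [-1.60075433  0.39270597  0.01636553] 0.0187
```

View pics/scene0.png

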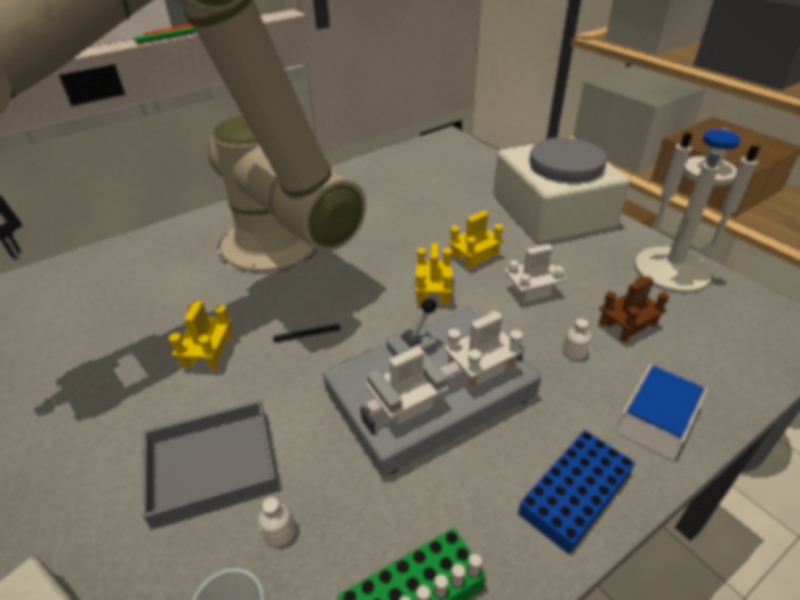

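View pics/side0.png

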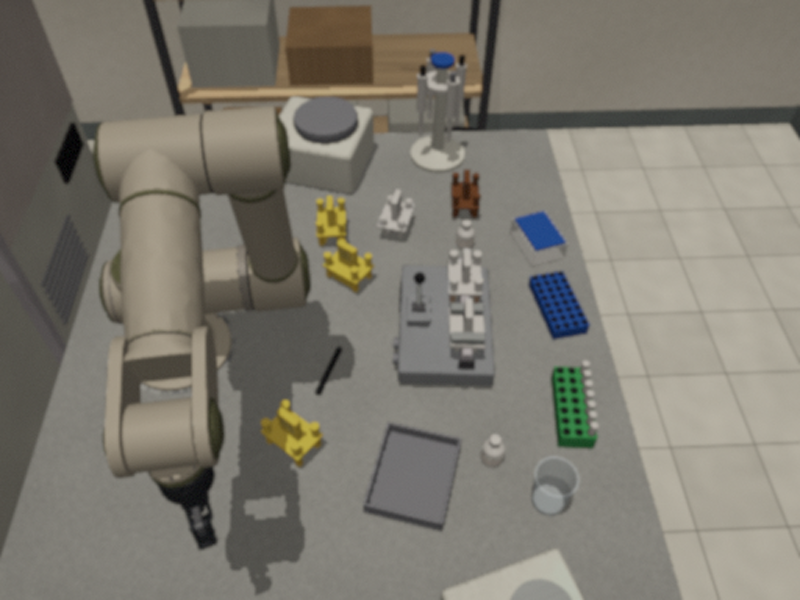

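View pics/wrist0.png

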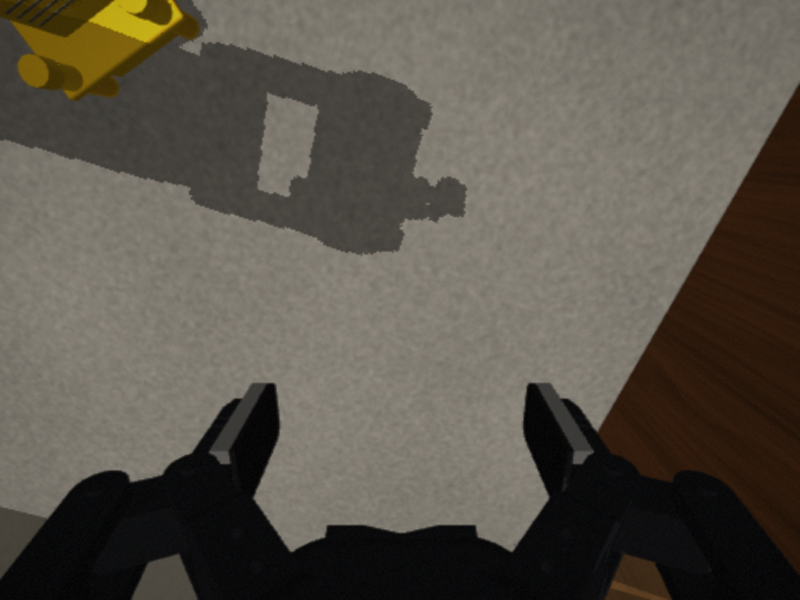

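The scene shows the rocker in the centre, at scene (430,385). The white carriers are at scene (485,345) and (405,385) on the rail, and a third at (535,270) on the bench. Look-alikes are yellow at (200,335), (435,275) and (475,240), and brown at (635,305). The tray is at (210,460), and the bottles at (578,340) and (277,522). I'll enlarge crops of these next.

```bash
cat > h.py <<'E'
import cv2,numpy as np,pickle
def crop(n,x0,y0,x1,y1,out,k=5,grid=10):
    f=pickle.load(open(f"pics/{n}.pkl","rb"))["frame"][y0:y1,x0:x1,::-1]
    im=cv2.resize(f,None,fx=k,fy=k,interpolation=cv2.INTER_CUBIC)
    im=np.clip(im.astype(float)*1.2,0,255).astype(np.uint8)
    for x in range((x0+grid-1)//grid*grid,x1,grid):
        cv2.line(im,((x-x0)*k,0),((x-x0)*k,6),(0,0,255),1); cv2.putText(im,str(x),((x-x0)*k,16),0,.35,(0,0,255),1)
    for y in range((y0+grid-1)//grid*grid,y1,grid):
        cv2.line(im,(0,(y-y0)*k),(6,(y-y0)*k),(0,0,255),1); cv2.putText(im,str(y),(8,(y-y0)*k+4),0,.35,(0,0,255),1)
    cv2.imwrite(f"pics/{out}.png",im)
def onplane(f,u,v,z):
    K,V=f["mtx"],f["view"]; d=V[:3,:3].T@np.linalg.inv(K)@[u+0.0,v+0.0,1]; c=-V[:3,:3].T@V[:3,3]
    return c+d*(z-c[2])/d[2]
def proj(f,P):
    q=f["view"][:3,:3]@np.asarray(P)+f["view"][:3,3]; q=f["mtx"]@q; return q[:2]/q[2]
def tri(obs):
    A=[];b=[]
    for f,u,v in obs:
        V=f["view"];d=V[:3,:3].T@np.linalg.inv(f["mtx"])@[u,v,1.];d/=np.linalg.norm(d);c=-V[:3,:3].T@V[:3,3]
        M=np.eye(3)-np.outer(d,d);A.append(M);b.append(M@c)
    A=np.vstack(A);b=np.hstack(b);x=np.linalg.lstsq(A,b,rcond=None)[0];return x,np.linalg.norm(A@x-b)
E
python3 - <<'E'
from h import *
crop("scene0",200,150,360,310,"c1",5); crop("side0",240,100,340,250,"c2",4 ); crop("side0",220,260,340,350,"c3",6);crop("scene0",80,250,200,360,"c4",5)
E
```

```text
(no output)
```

View pics/c1.png

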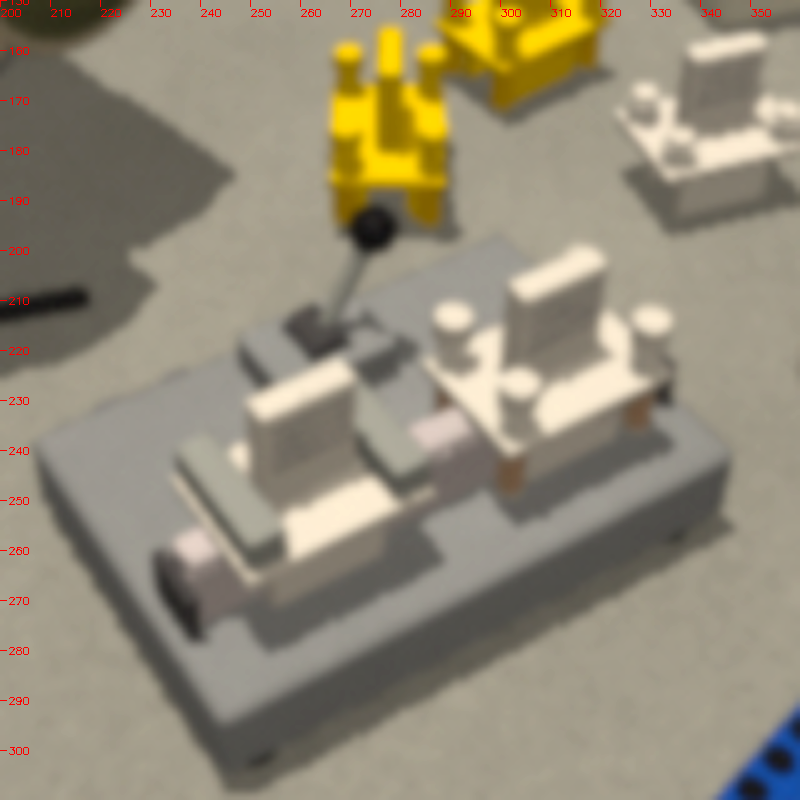

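View pics/c2.png

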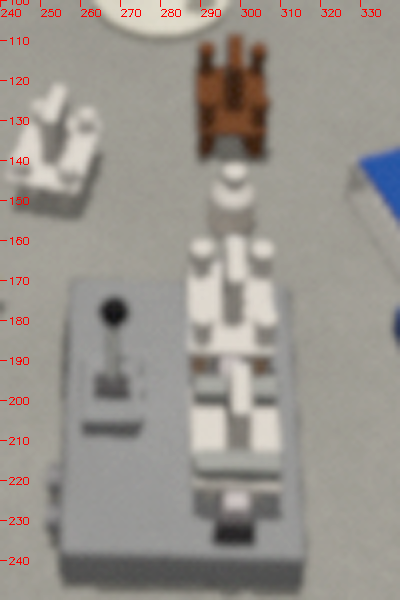

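View pics/c3.png

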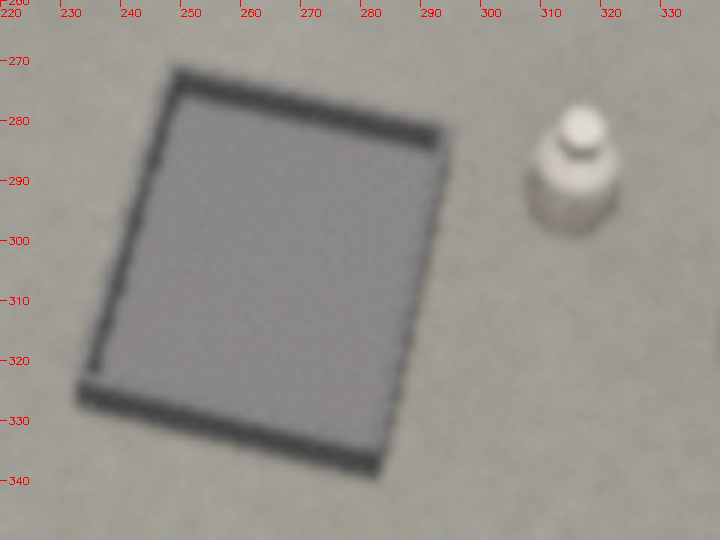

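View pics/c4.png

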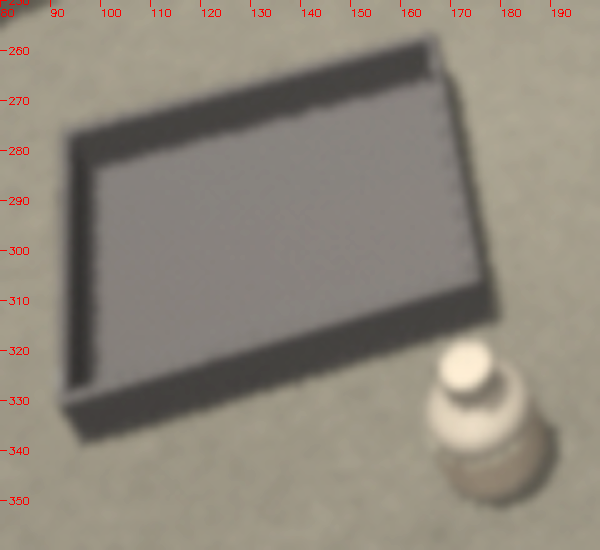

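Crop c1 shows the choices clearly. The carrier with four capped tubes and brown bodies, fin top at scene (310,205), is the used one on the +y place. The one with grey slabs, fin top at (259,229), is the counterweight. The white one at (342,170), with squat vials, stands on the bench and is the spare. The lever ball is at scene (274,196) and side (268,178).

```bash
python3 - <<'E'
from h import *
from scipy.optimize import least_squares
S=pickle.load(open("pics/scene0.pkl","rb"));D=pickle.load(open("pics/side0.pkl","rb"))
o=0.5
obs=[(S,207.5,240,(-.1,-.15,.06)),(S,244.5,294,(.1,-.15,.06)),(S,345,242,(.1,.15,.06)),(S,299,198.5,(-.1,.15,.06)),
(D,255,239,(-.1,-.15,.06)),(D,315.5,239,(.1,-.15,.06)),(D,258,170,(-.1,.15,.06))]
def T(p,q): c,s=np.cos(p[2]),np.sin(p[2]); return [p[0]+c*q[0]-s*q[1],p[1]+s*q[0]+c*q[1],q[2]]
r=least_squares(lambda p:np.hstack([proj(f,T(p,q))-[u-o,v-o] for f,u,v,q in obs]),[.5,0,0],loss="soft_l1")
print("rocker",r.x,np.degrees(r.x[2]));print(r.fun.reshape(-1,2).round(1).tolist())
for n,q in dict(fin=(.04,0,.175)).items():
  for y in (-.075,.075):
    P=T(r.x,(.04,y,.175)); print("fin",y,np.round(P,3),proj(S,P)+o,proj(D,P)+o)
print("used fin", onplane(S,310.5-o,205-o,.175).round(3),onplane(D,297.5-o,164-o,.175).round(3))
print("wt fin", onplane(S,259-o,229-o,.175).round(3),onplane(D,298-o,197-o,.175).round(3))
print("ball",tri([(S,273.7-o,195.7-o),(D,268.3-o,177.8-o)]))
# tray rim corners z=.035
ts=[(S,93,276),(S,166,257.5),(S,178,313),(S,92,330.5)]
for f,u,v in ts: print("trayS",onplane(f,u-o,v-o,.035).round(3))
td=[(D,249,271),(D,295,281.5),(D,283,338),(D,232.5,325)]
for f,u,v in td: print("trayD",onplane(f,u-o,v-o,.035).round(3))
print("bottles",onplane(S,173-o,323-o,.075).round(3),onplane(D,315.5-o,281-o,.075).round(3),onplane(D,298-o,142-o,.075).round(3),onplane(S,372-o,207-o,.075).round(3))
print("fresh fin",onplane(S,344.5-o,160.5-o,.11).round(3),onplane(D,253-o,124-o,.11).round(3))
crop("scene0",320,150,365,205,"c5",12); crop("side0",235,110,310,170,"c6",10)
E
```

```text
rocker [ 0.58726989  0.01482652 -0.0718096 ] -4.114386948024495
[[-2.6, -2.2], [-0.6, 1.6], [2.7, -1.6], [0.8, -2.3], [0.1, -0.2], [2.3, 1.4], [-0.5, -0.1]]
fin -0.075 [ 0.622 -0.063  0.175] [258.01343999 228.79894405] [301.00329414 198.97917037]
fin 0.075 [0.633 0.087 0.175] [312.96488514 203.6923637 ] [299.40035735 163.9265074 ]
used fin [0.632 0.079 0.175] [0.626 0.087 0.175]
wt fin [ 0.624 -0.061  0.175] [ 0.613 -0.055  0.175]
ball (array([0.52811713, 0.05347377, 0.14564767]), np.float64(0.002003676057090011))
trayS [ 0.403 -0.396  0.035]
trayS [ 0.455 -0.23   0.035]
trayS [ 0.613 -0.274  0.035]
trayS [ 0.543 -0.439  0.035]
trayD [ 0.454 -0.23   0.035]
trayD [ 0.592 -0.272  0.035]
trayD [ 0.541 -0.447  0.035]
trayD [ 0.401 -0.403  0.035]
bottles [ 0.653 -0.298  0.075] [ 0.648 -0.295  0.075] [0.657 0.295 0.075] [0.661 0.286 0.075]
fresh fin [0.496 0.345 0.11 ] [0.49  0.363 0.11 ]
```

View pics/c5.png

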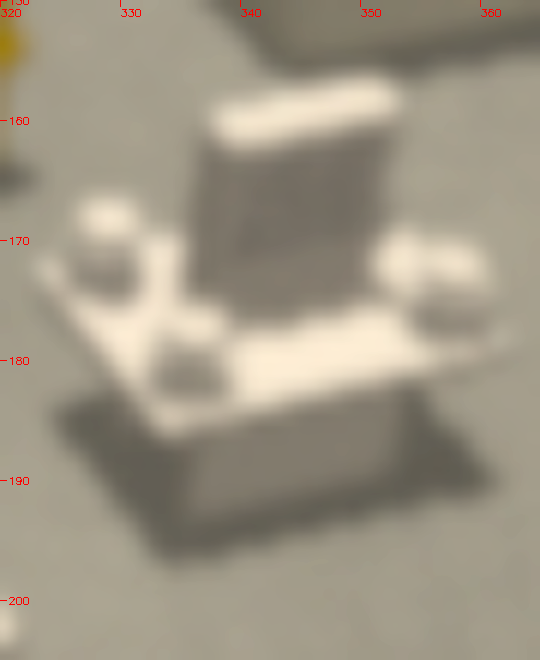

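View pics/c6.png

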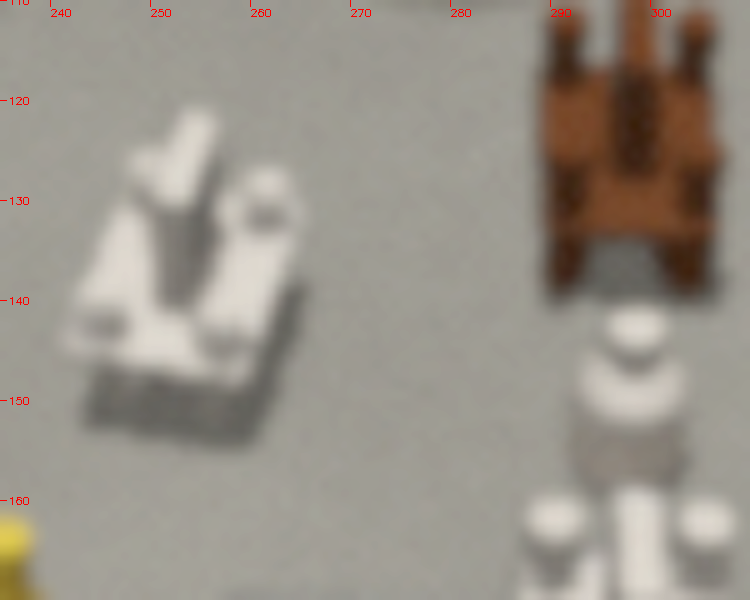

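```bash
cat >> h.py <<'E'
from scipy.spatial.transform import Rotation as Rot
def quat(a):
    """tool down, jaw (tool z) along heading a"""
    x=np.array([0,0,-1.]);z=np.array([np.cos(a),np.sin(a),0]);y=np.cross(z,x)
    return Rot.from_matrix(np.c_[x,y,z]).as_quat()
def snap(eyes,n,name):
    f=eyes.grab_frame(n); pickle.dump(f,open(f"pics/{name}.pkl","wb"))
    cv2.imwrite(f"pics/{name}.png",cv2.resize(f["frame"][:,:,::-1],(800,600),interpolation=cv2.INTER_CUBIC)); return f
E
python3 - <<'E'
from h import *
from bench import env,kinematics,monitor,eyes,job
s=monitor.sense()
R=Rot.from_quat(s["ee_rot"]).as_matrix();print(R.round(3))
yaw=-.07
for nm,p in dict(lever=(.533,.12,.25),used=(.629,.083,.35),tray=(.5,-.335,.2),fresh=(.493,.355,.25)).items():
    for a in (yaw,yaw+np.pi,yaw-1.57,yaw+1.57): 
        j=kinematics.ik(p,quat(a)); print(nm,round(a,2),None if j is None else np.round(j,2))
E
```

```text
[[-0.     0.947  0.321]
 [ 0.001  0.321 -0.947]
 [-1.     0.    -0.001]]
lever -0.07 [ 0.01  0.35  1.4  -0.    1.39  0.08]
lever 3.07 None
lever -1.64 [ 0.01  0.35  1.4  -0.    1.39  1.65]
lever 1.5 [ 0.01  0.35  1.4  -0.    1.39 -1.49]
used -0.07 [-0.05  0.54  0.87 -0.    1.74  0.02]
used 3.07 None
used -1.64 [-0.05  0.54  0.87 -0.    1.74  1.59]
used 1.5 [-0.05  0.54  0.87 -0.    1.74 -1.55]
tray -0.07 [-0.78  0.51  1.3  -0.    1.34 -0.71]
tray 3.07 [-0.78  0.51  1.3  -0.    1.34  2.43]
tray -1.64 [-0.78  0.51  1.3  -0.    1.34  0.86]
tray 1.5 [-0.78  0.51  1.3  -0.    1.34 -2.28]
fresh -0.07 [ 0.43  0.49  1.2  -0.    1.46  0.5 ]
fresh 3.07 [ 0.43  0.49  1.2   0.    1.46 -2.64]
fresh -1.64 [ 0.43  0.49  1.2  -0.    1.46  2.07]
fresh 1.5 [ 0.43  0.49  1.2  -0.    1.46 -1.07]
```

```bash
python3 - <<'E'
from h import *
from bench import env,kinematics,monitor,eyes,job
env.close_gripper(30)
env.reach([.56,.10,.33],quat(-.07))
f=snap(eyes,"wrist","w1")
s=monitor.sense();print(s["clock"],s["position"],s["contact_force"])
E
```

```text
3.5167 [0.56010958 0.09929701 0.32986679] [ 0.5863665   0.05951138 -0.23413076]
```

View pics/w1.png

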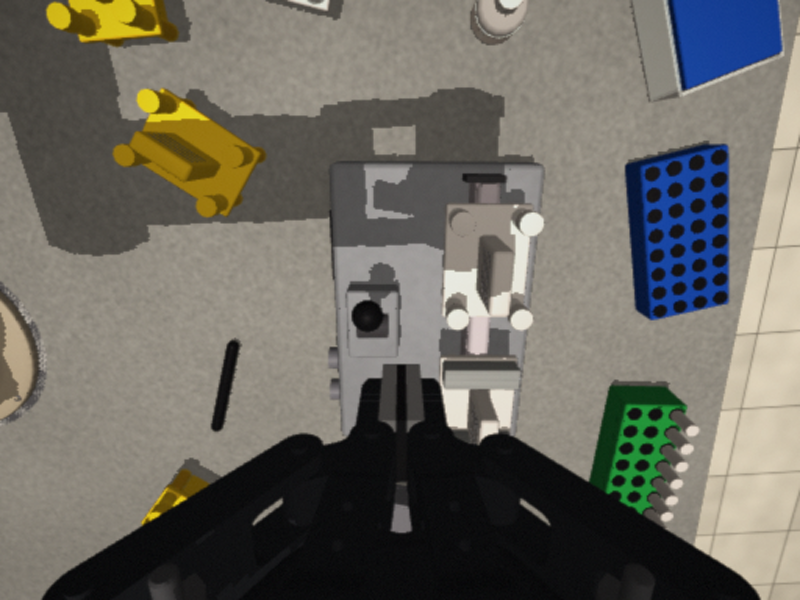

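Wrist view w1: the ball is at (367,316), the used carrier at about (490,265) with the rail end at (485,182), and the counterweight at (480,395). The housing is nearly aligned with the image axes.

```bash
python3 - <<'E'
from h import *
crop("w1",205,95,355,240,"c7",5)
E
```

```text
(no output)
```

View pics/c7.png

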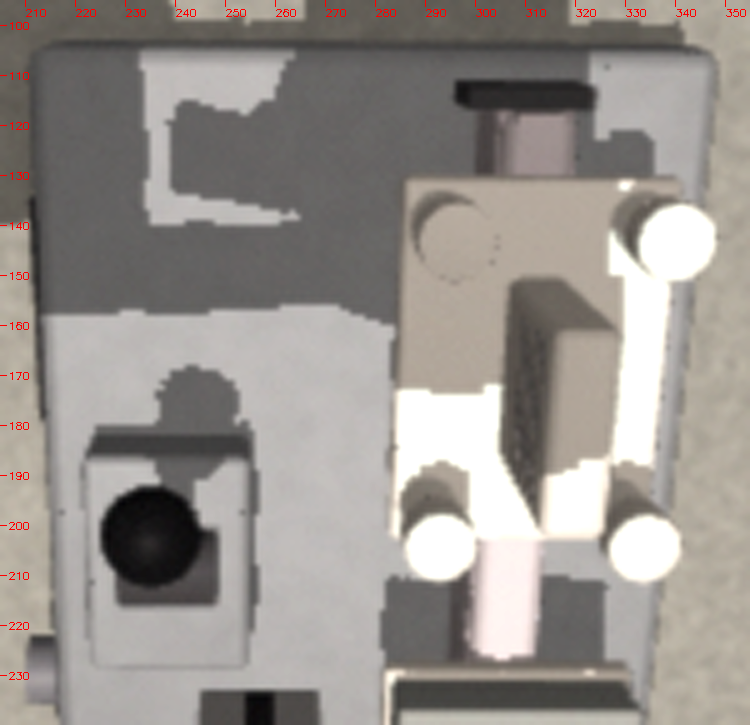

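```bash
python3 - <<'E'
from h import *
f=pickle.load(open("pics/w1.pkl","rb"));o=.5
S=pickle.load(open("pics/scene0.pkl","rb"));D=pickle.load(open("pics/side0.pkl","rb"))
P=[onplane(f,u-o,v-o,.175) for u,v in((314.5,161.5),(326.7,161),(324,202.5),(311.5,202.5))]
print(np.round(P,4).tolist(),"c",np.mean(P,0).round(4)); d=P[0]+P[1]-P[2]-P[3];print("len",np.linalg.norm(d)/2,"yaw",np.arctan2(-d[0],d[1]))
P=[onplane(f,u-o,v-o,.145) for u,v in((294.5,143),(338,143.5),(331.5,204),(290.5,204))]
print(np.round(P,4).tolist(),"c",np.mean(P,0).round(4)); d=P[0]+P[1]-P[2]-P[3];print("yaw",np.arctan2(-d[0],d[1]))
print("ball",onplane(f,234.8-o,201.5-o,.1456).round(4),tri([(S,273.7-o,195.7-o),(D,268.3-o,177.8-o),(f,234.8-o,201.5-o)]))
P=[onplane(f,u-o,v-o,.06) for u,v in((211,105),(348,105),)];print(np.round(P,3).tolist())
print("rail end",onplane(f,309.5-o,117-o,.105))
E
```

```text
[[0.6247, 0.1091, 0.175], [0.638, 0.1087, 0.175], [0.6356, 0.06, 0.175], [0.6212, 0.061, 0.175]] c [0.6299 0.0847 0.175 ]
len 0.04853312571681929 yaw -0.06199659280221747
[[0.6071, 0.1255, 0.145], [0.6582, 0.1213, 0.145], [0.652, 0.0447, 0.145], [0.6001, 0.0483, 0.145]] c [0.6293 0.085  0.145 ]
yaw -0.08609234259977937
ball [0.5299 0.0569 0.1456] (array([0.52831923, 0.05514611, 0.14390171]), np.float64(0.003074499267135591))
[[0.501, 0.173, 0.06], [0.695, 0.159, 0.06]]
rail end [0.63203204 0.15038055 0.105     ]
```

```bash
cat >> h.py <<'E'
YAW=-.072; RO=np.array([.5845,.0130])
def rk(x,y,z):
    c,s=np.cos(YAW),np.sin(YAW); return [RO[0]+c*x-s*y,RO[1]+s*x+c*y,z]
E
python3 - <<'E'
from h import *
from bench import env,kinematics,monitor,eyes,job
q=quat(YAW)
env.reach(rk(-.058,.088,.22),q)
env.movel(rk(-.058,.088,.132),.15)
print(env.movel(rk(-.058,.03,.132),.08,guard=12),monitor.sense()["contact_force"].round(1))
print(env.movel(rk(-.058,-.011,.132),.06,guard=12))
s=monitor.sense();print(s["clock"],s["position"],np.round(s["contact_force"],2),rk(-.058,-.011,.132))
snap(eyes,"scene","s1");snap(eyes,"wrist","w2");crop("s1",200,150,360,310,"c8",5)
E
```

```text
False [ 0.  -0.3 -0.3]
True
6.2417 [0.52615181 0.01191979 0.13177791] [0.81 5.18 3.02] [np.float64(0.525858955176724), np.float64(0.0062008925560389765), 0.132]
```

View pics/c8.png

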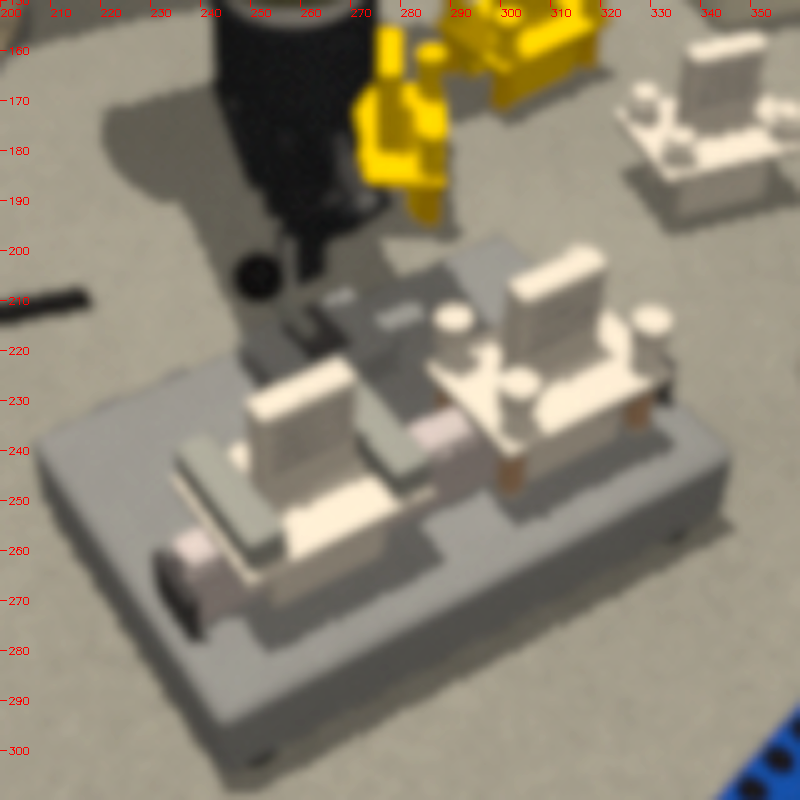

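View pics/w2.png

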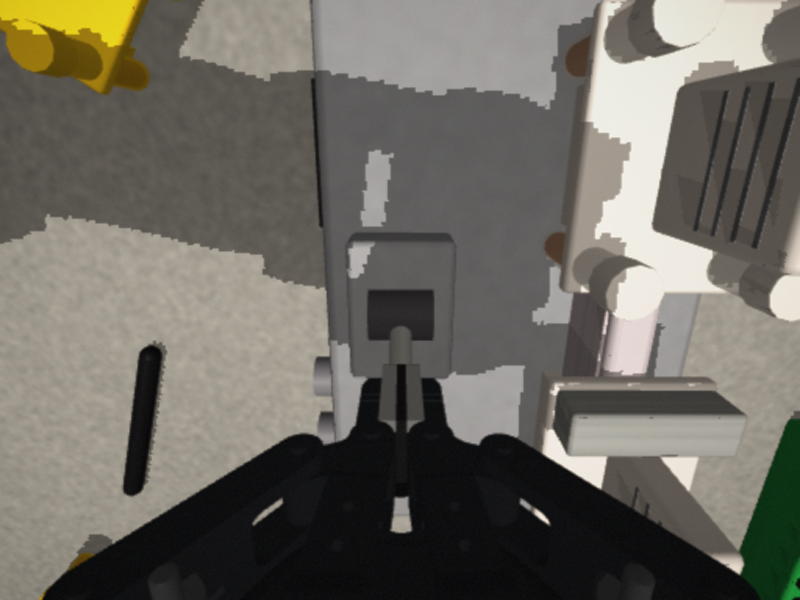

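The ball has moved to scene (251,205), left of the fingers, and the guard tripped close to the expected stop. I'll check the ball's position and push a little more gently.

```bash
python3 - <<'E'
from h import *
from bench import env,kinematics,monitor,eyes,job
S=pickle.load(open("pics/s1.pkl","rb"))
for a in (-.5,.3,.4,.45,.5): print(a,(proj(S,rk(-.06,-.07*np.sin(a),.084+.07*np.cos(a)))+.5).round(1))
print(env.movel(rk(-.058,-.011,.132),.02,guard=15))
s=monitor.sense();print(s["clock"],s["position"],np.round(s["contact_force"],2))
f=snap(eyes,"scene","s2");crop("s2",230,180,290,240,"c9",8)
E
```

```text
-0.5 [272.9 195.5]
0.3 [254.4 201.6]
0.4 [252.2 203.3]
0.45 [251.  204.2]
0.5 [250.  205.2]
True
6.575 [0.5261618  0.01201997 0.13182755] [1.6  5.39 2.57]
```

View pics/c9.png

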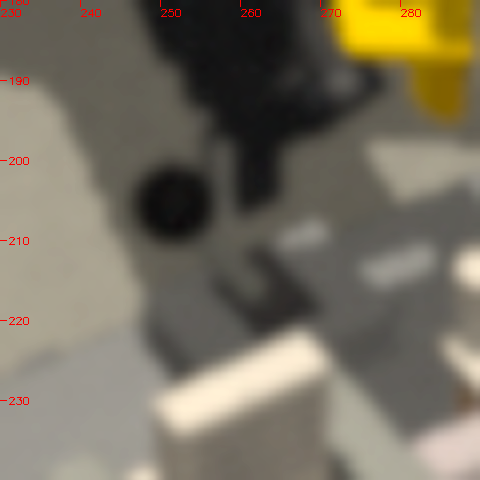

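The ball sits at scene (251.5,205.3), which matches a lever angle of about 1.0 rad, and the lever resists at its stop. Now for the used carrier.

```bash
python3 - <<'E'
from h import *
from bench import env,kinematics,monitor,eyes,job
q=quat(YAW)
env.movel(rk(-.058,.03,.14),.15)
env.movel(rk(-.058,.03,.23),.25)
env.release()
env.reach(rk(.04,.075,.23),q)
snap(eyes,"wrist","w3")
g=env.movel(rk(.04,.075,.133),.1,guard=10)
s=monitor.sense();print(g,s["clock"],s["position"],np.round(s["contact_force"],2),s["finger_gap"])
snap(eyes,"wrist","w4");snap(eyes,"scene","s3");crop("s3",200,130,360,290,"c10",5)
E
```

```text
False 9.9833 [0.63012843 0.08491463 0.13375689] [ 0.84 -0.61  0.51] 1.0015554769551513
```

View pics/w4.png

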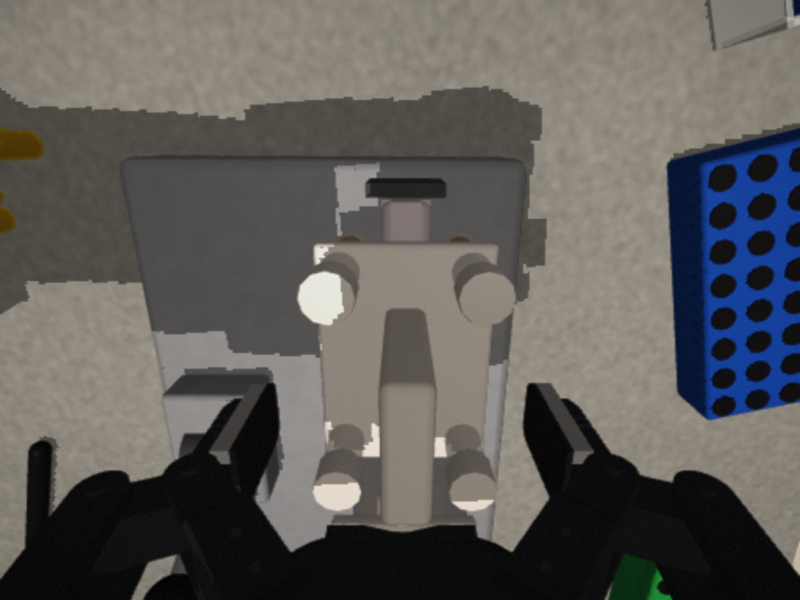

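View pics/c10.png

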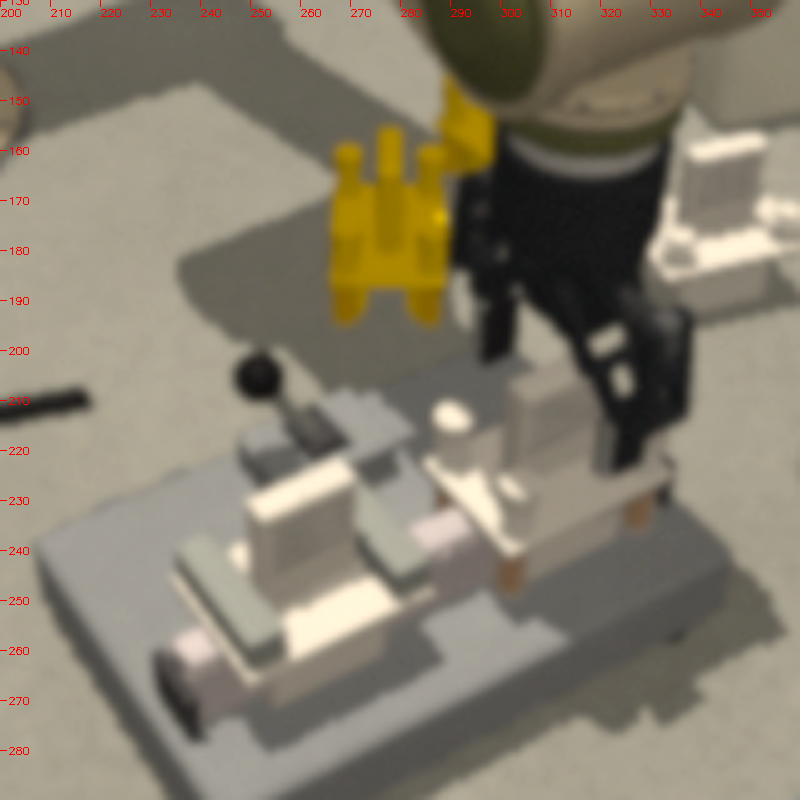

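In wrist view w4 the fin (column 407) stands 6 px right of the jaw centre (401), which is about 1.8 mm. I'll shift, grip and pull straight up.

```bash
sed -i 's/RO=np.array(\[.5845,.0130\])/RO=np.array([.5862,.0129])/' h.py; python3 - <<'E'
from h import *
from bench import env,kinematics,monitor,eyes,job
env.movel(rk(.04,.075,.133),.05)
env.close_gripper(80)
s=monitor.sense();print(s["clock"],s["position"],np.round(s["contact_force"],2),s["finger_gap"])
p=s["position"]
env.movel([p[0],p[1],p[2]+.03],.04)
s=monitor.sense();print(s["clock"],s["position"],np.round(s["contact_force"],2),s["finger_gap"])
snap(eyes,"scene","s4");crop("s4",200,130,360,290,"c11",5);snap(eyes,"wrist","w5")
E
```

```text
10.975 [0.63159614 0.08482791 0.13317589] [-0.06 -0.39  0.63] 0.17358217679630067
11.8833 [0.63145505 0.08484391 0.16296021] [-0.59  0.52 -1.74] 0.1827745672799906
```

View pics/c11.png

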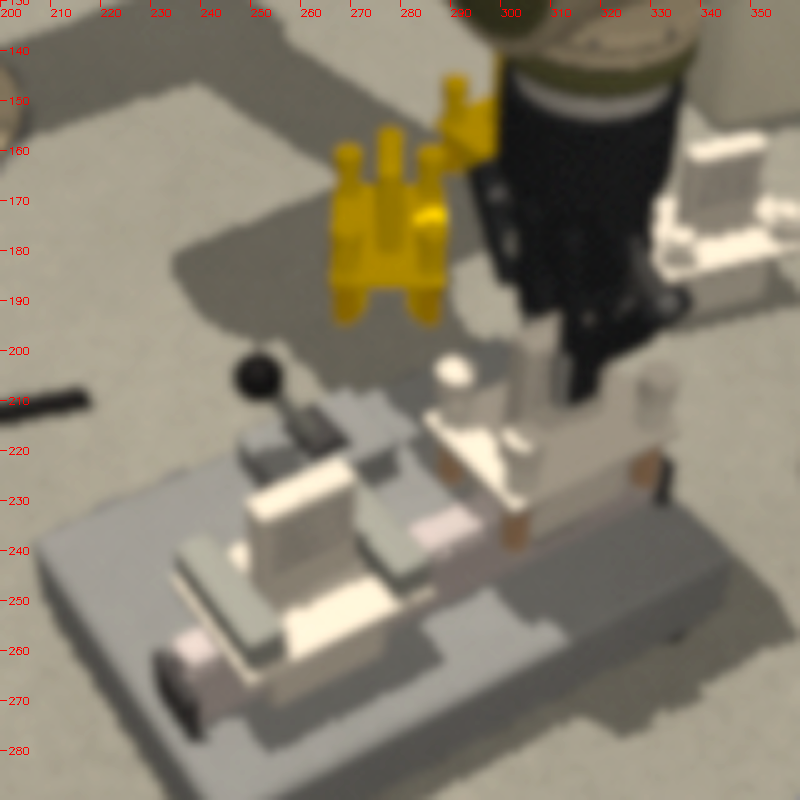

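View pics/w5.png

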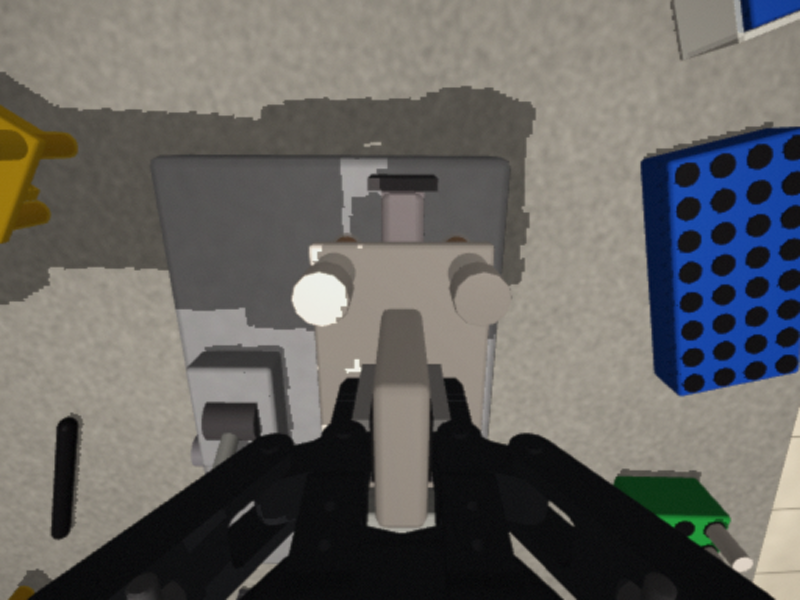

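The carrier is up off the catch and did not slip in the jaws: the fin end is still at (403,310). The counterweight is unmoved. Next I lift it clear and carry it to the tray, whose centre is about (0.500,-0.337) with yaw -0.295.

```bash
python3 - <<'E'
from h import *
from bench import env,kinematics,monitor,eyes,job
s=monitor.sense();p=s["position"]
env.movel([p[0],p[1],.295],.12)
q=quat(-.295)
env.reach([.500,-.337,.295],q)
s=monitor.sense();print(s["clock"],s["position"],np.round(s["contact_force"],2),s["finger_gap"])
snap(eyes,"scene","s5");crop("s5",60,200,210,360,"c12",5);snap(eyes,"wrist","w6")
E
```

```text
14.8583 [ 0.5005901  -0.33613659  0.29503214] [-0.48 -0.07 -0.67] 0.17426161926231223
```

View pics/w6.png

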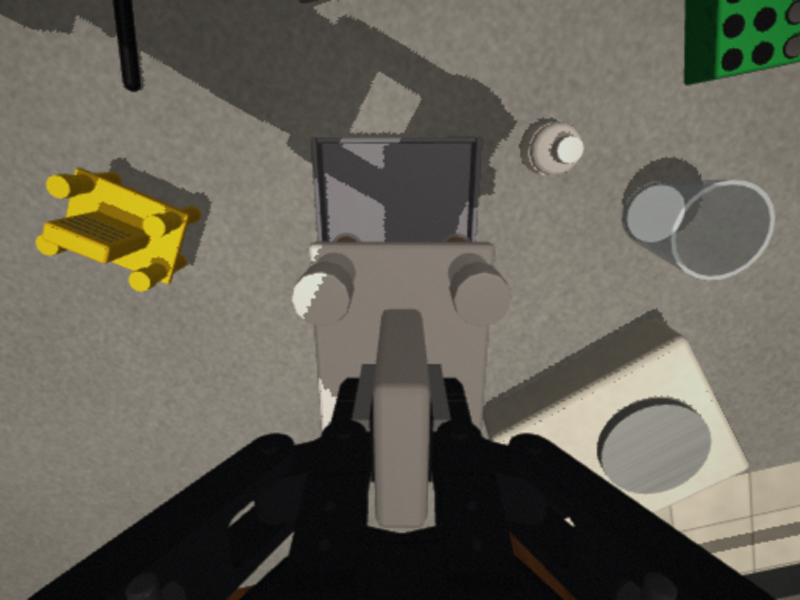

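View pics/c12.png

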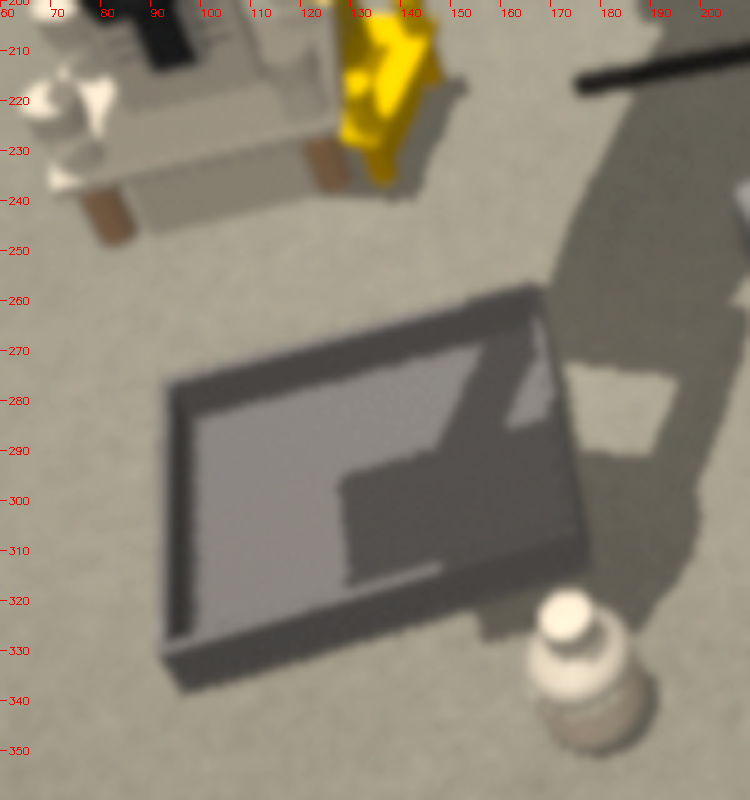

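```bash
python3 - <<'E'
from h import *
f=pickle.load(open("pics/w6.pkl","rb"))
a=[onplane(f,u*.64-.5,138*.64-.5,.035) for u in (314,481)]
m=np.mean(a,0);d=a[1]-a[0];n=np.array([d[1],-d[0],0])/np.linalg.norm(d)
print(np.round(a,3),np.linalg.norm(d),np.arctan2(d[1],d[0]),"centre",m+.09*n)
from bench import env,kinematics,monitor,eyes,job
c=m+.09*n
env.movel([c[0],c[1],.12],.15)
g=env.movel([c[0],c[1],.066],.03,guard=5)
s=monitor.sense();print(g,s["clock"],s["position"],np.round(s["contact_force"],2),s["finger_gap"])
snap(eyes,"scene","s6");crop("s6",60,200,210,360,"c13",5);snap(eyes,"side","d6");crop("d6",220,240,340,350,"c14",6)
E
```

```text
[[ 0.455 -0.227  0.035]
 [ 0.594 -0.269  0.035]] 0.1454394453209192 -0.2922831575653243 centre [ 0.49853803 -0.33405977  0.035     ]
True 17.6667 [ 0.49861344 -0.33406656  0.07314127] [ 0.46 -0.44  4.23] 0.17934542513381857
```

View pics/c13.png

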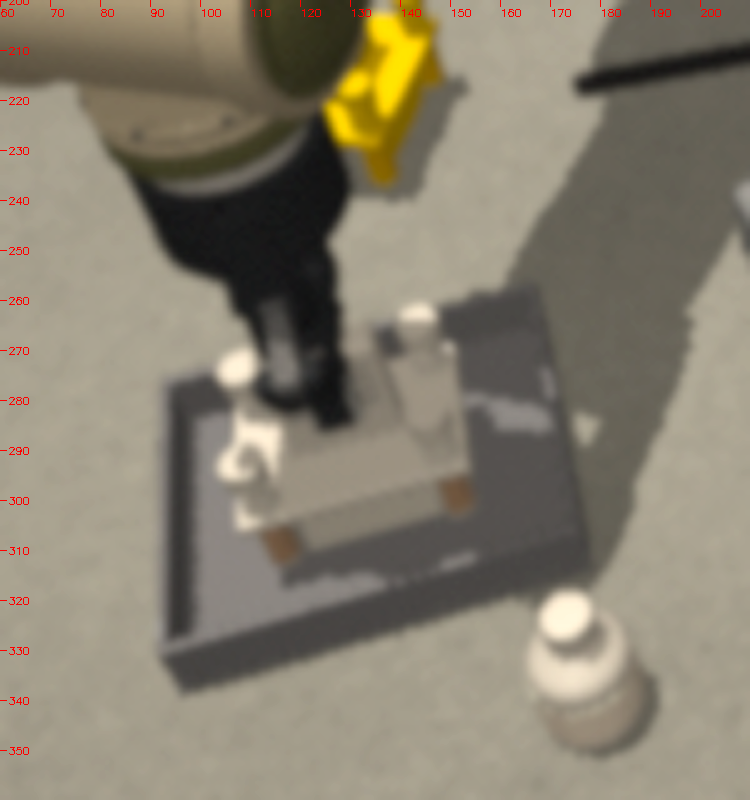

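View pics/c14.png

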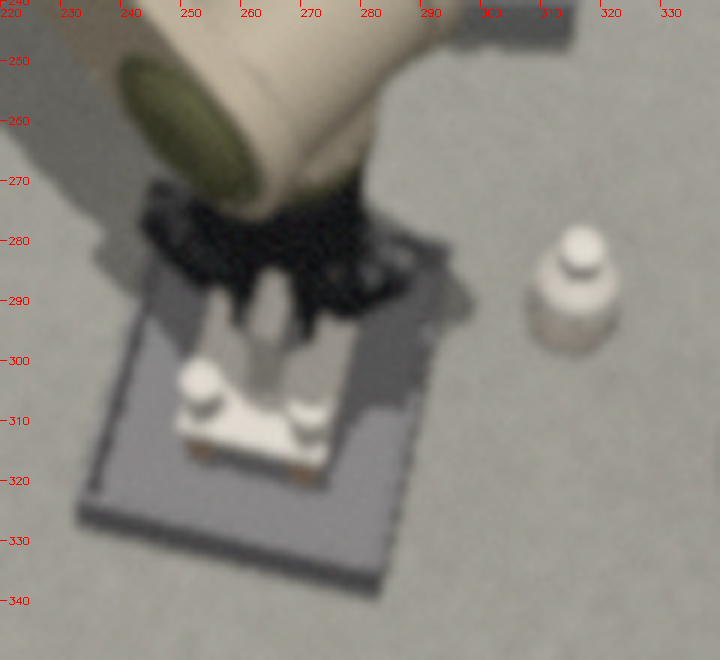

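The carrier stands on the tray floor. Contact came at TCP z 0.073, exactly as expected, and it is still held and central in the tray. I'll release it and go to look at the spare.

```bash
python3 - <<'E'
from h import *
from bench import env,kinematics,monitor,eyes,job
env.hold(.15)
env.release()
s=monitor.sense();p=s["position"]
env.movel([p[0],p[1],.2],.12)
snap(eyes,"wrist","w7")
env.reach([.49,.28,.33],quat(-.1))
s=monitor.sense();print(s["clock"],s["position"],np.round(s["contact_force"],2))
snap(eyes,"wrist","w8");snap(eyes,"scene","s8")
E
```

```text
22.1083 [0.49040891 0.27932209 0.3297193 ] [-0.96  0.86 -0.22]
```

View pics/w8.png

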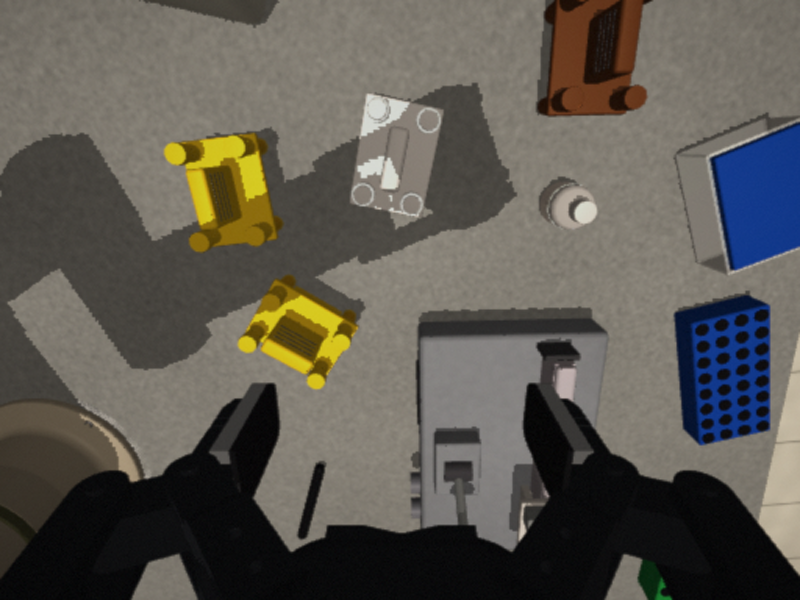

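View pics/s8.png

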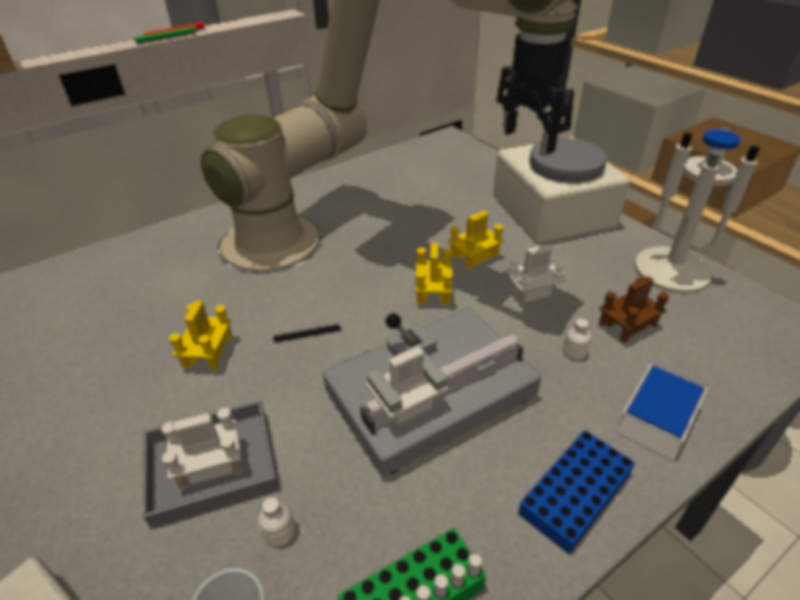

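The used carrier stands upright in the tray and the lever is off (ball at scene (393,321)). The +y place is empty, and the bottles and counterweight are in place. In w8 the spare is at (395,155).

```bash
python3 - <<'E'
from h import *
crop("w8",215,50,295,145,"c15",6)
E
```

```text
(no output)
```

View pics/c15.png

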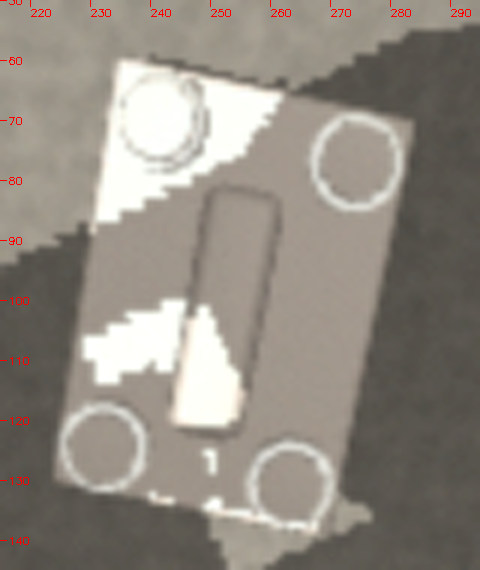

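```bash
python3 - <<'E'
from h import *
f=pickle.load(open("pics/w8.pkl","rb"))
for z,pts in ((.048,((234.5,60),(284,70.5),(270,138.5),(224.5,129.8))),(.068,((241,70),(273.5,77),(263,131),(231.5,124.5))),(.11,((250,81),(262,83),(255.5,121.5),(243,121)))):
    P=[onplane(f,u-.5,v-.5,z) for u,v in pts]; d=P[0]+P[1]-P[2]-P[3]
    print(z,np.mean(P,0).round(4),"yaw",np.arctan2(-d[0],d[1]).round(3),"len",(np.linalg.norm(d)/2).round(4),np.linalg.norm(P[0]-P[1]+P[3]-P[2]).round(4)/2)
E
```

```text
0.048 [0.493  0.3534 0.048 ] yaw -0.286 len 0.097 0.0702
0.068 [0.4919 0.3535 0.068 ] yaw -0.297 len 0.073 0.0452
0.11 [0.4931 0.3539 0.11  ] yaw -0.284 len 0.0473 0.0153
```

```bash
python3 - <<'E'
from h import *
from bench import env,kinematics,monitor,eyes,job
f=pickle.load(open("pics/w8.pkl","rb")); print(onplane(f,270*.64,20*.64,0),onplane(f,150*.64,3*.64,0))
env.reach([.4928,.3536,.17],quat(-.288))
env.movel([.4928,.3536,.10],.1,guard=10)
snap(eyes,"wrist","w9")
s=monitor.sense();print(s["clock"],s["position"],np.round(s["contact_force"],2))
E
```

```text
[3.87947835e-01 4.86553789e-01 5.55111512e-17] [0.27925261 0.51130345 0.        ]
23.8417 [0.49324871 0.35377131 0.10093982] [-0.57 -0.1  -0.09]
```

View pics/w9.png

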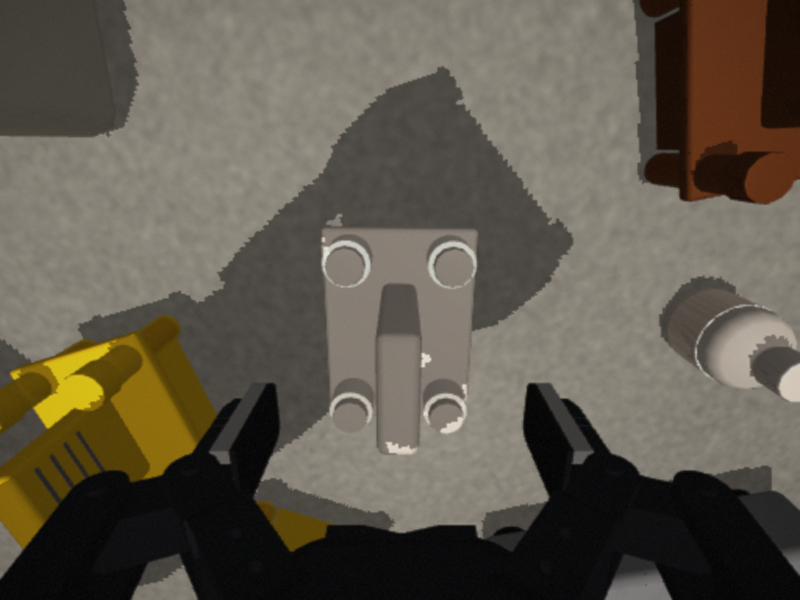

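The fin is centred (column 399) and the yellow part is clear of the fingers. Grasping now.

```bash
python3 - <<'E'
from h import *
from bench import env,kinematics,monitor,eyes,job
g=env.movel([.4926,.3536,.068],.06,guard=10)
s=monitor.sense();print(g,s["position"])
env.close_gripper(80)
s=monitor.sense();print(s["clock"],s["position"],np.round(s["contact_force"],2),s["finger_gap"])
p=s["position"]
env.movel([p[0],p[1],.26],.12)
env.reach(rk(.04,.075,.26),quat(YAW))
s=monitor.sense();print(s["clock"],s["position"],np.round(s["contact_force"],2),s["finger_gap"],rk(.04,.075,.26))
snap(eyes,"wrist","w10");snap(eyes,"scene","s10");crop("s10",200,130,360,290,"c16",5)
E
```

```text
False [0.49272374 0.35365967 0.0680844 ]
25.1667 [0.49263347 0.35365418 0.0681178 ] [ 0.59 -0.08  0.71] 0.17655725501854394
28.075 [0.631213   0.08597827 0.260035  ] [-0.35  0.46 -3.67] 0.17582025338914023 [np.float64(0.6314917003911954), np.float64(0.08482817164139653), 0.26]
```

View pics/w10.png

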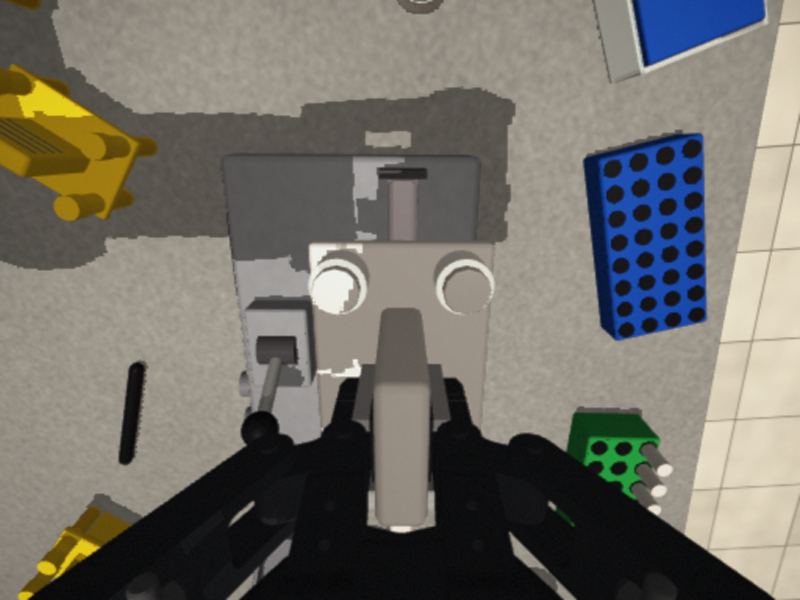

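View pics/c16.png

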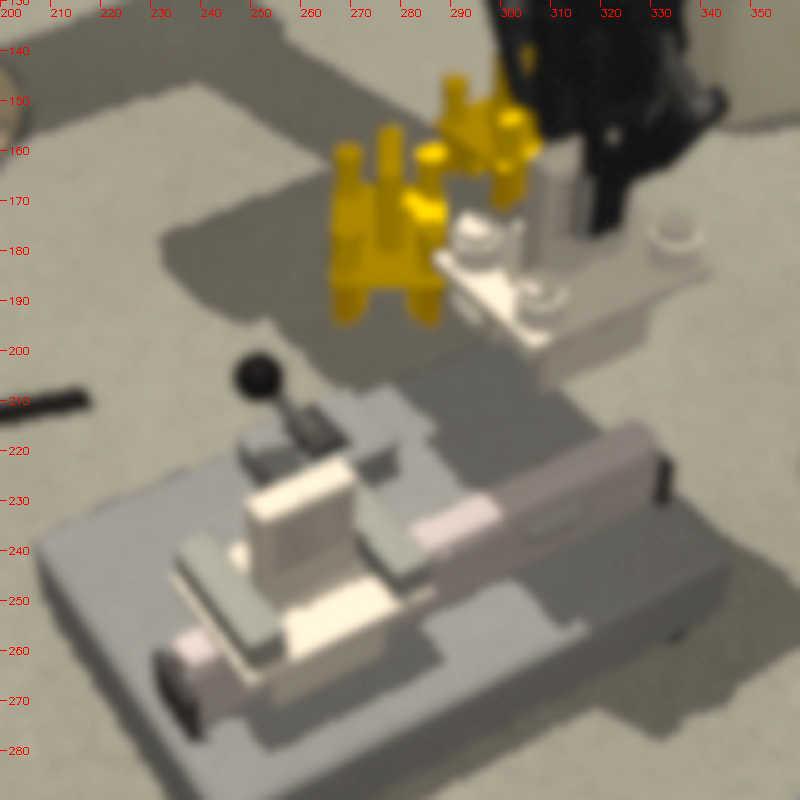

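The spare is held without slip and sits over the empty place. The rail in the wrist view (column 402) lines up with the fin (402). Lowering now.

```bash
python3 - <<'E'
from h import *
from bench import env,kinematics,monitor,eyes,job
def st(t):
    s=monitor.sense();print(t,round(s["clock"],2),s["position"].round(4),np.round(s["contact_force"],2),round(s["finger_gap"],3))
env.movel(rk(.04,.075,.192),.12);st("above")
print(env.movel(rk(.04,.075,.155),.03,guard=9));st("on rail")
snap(eyes,"scene","s11");crop("s11",200,130,360,290,"c17",5)
E
```

```text
above 28.89 [0.6318 0.085  0.1929] [ 0.37 -0.17 -1.91] 0.177
False
on rail 30.27 [0.6316 0.0848 0.1552] [ 0.73  0.11 -1.96] 0.179
```

View pics/c17.png

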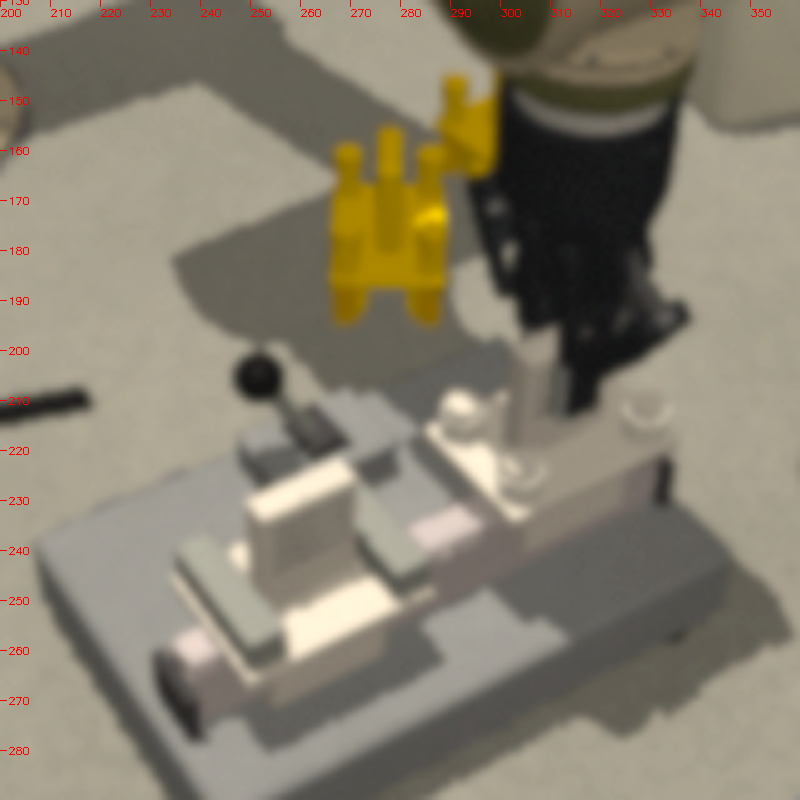

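The legs straddle the rail with no side force. Now I press it home past the catch.

```bash
python3 - <<'E'
from h import *
from bench import env,kinematics,monitor,eyes,job
def st(t):
    s=monitor.sense();print(t,round(s["clock"],2),s["position"].round(4),np.round(s["contact_force"],2),round(s["finger_gap"],3));return s
for z in (.150,.145,.140,.136,.133,.131,.129,.127):
    g=env.movel(rk(.04,.075,z),.03,guard=28); s=st(f"{z} {g}")
    if g or s["contact_force"][2]>22: break
snap(eyes,"scene","s12");crop("s12",200,130,360,290,"c18",5);snap(eyes,"wrist","w12")
E
```

```text
0.15 False 30.64 [0.6318 0.0848 0.1504] [ 0.76 -0.36  0.22] 0.175
0.145 False 30.96 [0.6319 0.0848 0.146 ] [ 0.21 -0.03  5.08] 0.177
0.14 False 31.27 [0.6312 0.0848 0.1393] [ 0.98 -0.09 -3.99] 0.178
0.136 False 31.56 [0.6313 0.0848 0.1346] [  5.28   0.43 -13.21] 0.174
0.133 False 31.81 [0.6317 0.0848 0.1334] [ 2.54  0.27 -3.72] 0.175
0.131 False 32.06 [0.6318 0.0848 0.1331] [-0.97 -0.19  7.84] 0.177
0.129 False 32.31 [0.6319 0.0848 0.1331] [-8.    0.34 21.53] 0.177
0.127 False 32.56 [0.632  0.0848 0.133 ] [-13.28  -1.5   34.42] 0.178
```

View pics/c18.png

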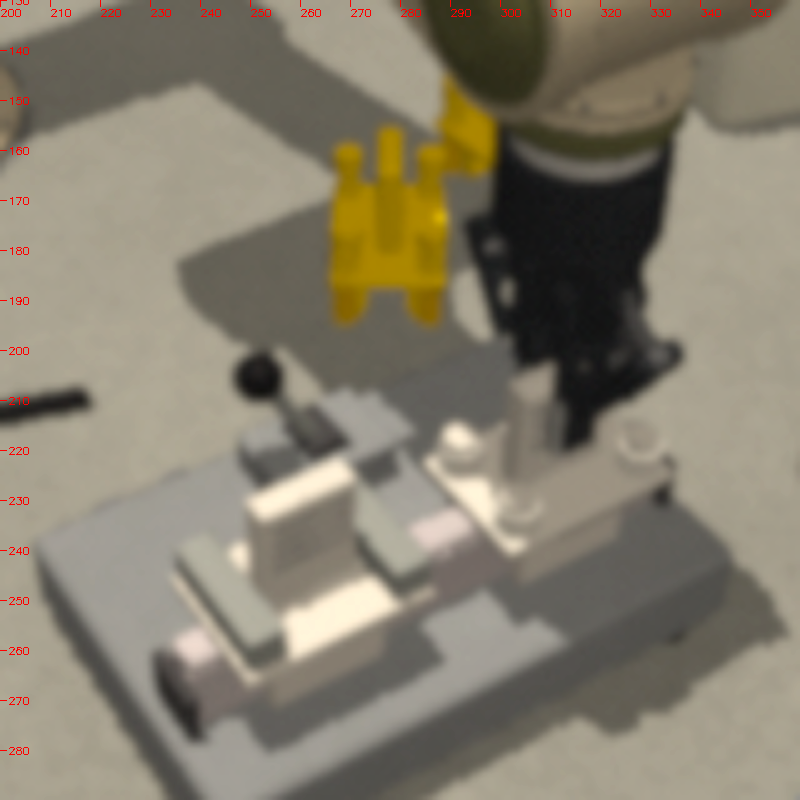

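View pics/w12.png

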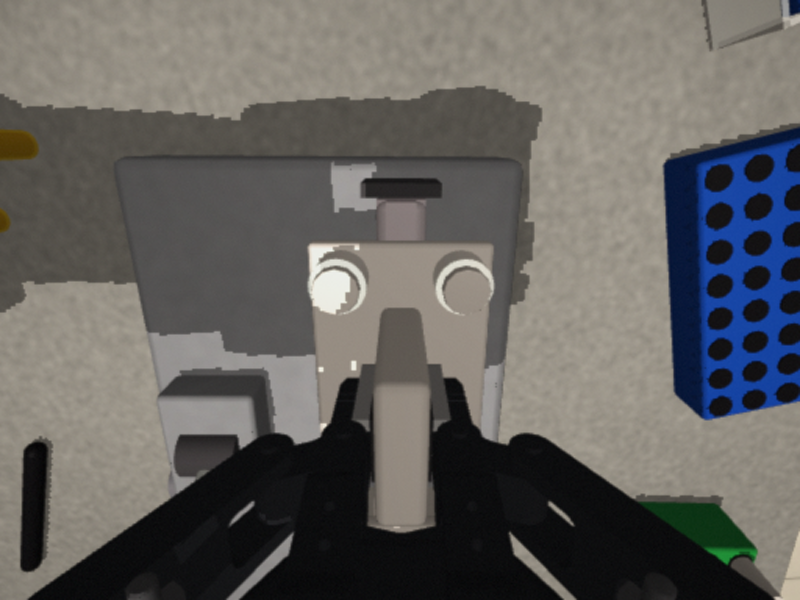

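The force record shows the catch snapping past at about 0.135 and then a hard stop at TCP 0.133, the same height as the old carrier's home. I'll unload, release, retreat and check.

```bash
python3 - <<'E'
from h import *
from bench import env,kinematics,monitor,eyes,job
env.movel(rk(.04,.075,.1328),.03)
env.release()
env.movel(rk(.04,.075,.23),.12)
snap(eyes,"wrist","w13")
env.reach(rk(-.03,.0,.38),quat(YAW))
env.reach([.45,.15,.40],quat(YAW))
s=monitor.sense();print(s["clock"],s["position"],np.round(s["contact_force"],2))
snap(eyes,"scene","s13");snap(eyes,"side","d13");crop("s13",200,150,360,310,"c19",5)
S=pickle.load(open("pics/s13.pkl","rb"))
for y in(.05,.1): print((proj(S,rk(.04,y,.175))+.5).round(1))
E
```

```text
36.175 [0.45075245 0.14959837 0.39901544] [ 0.18 -0.41  1.41]
[303.4 207.7]
[320.5 199.9]
```

View pics/c19.png

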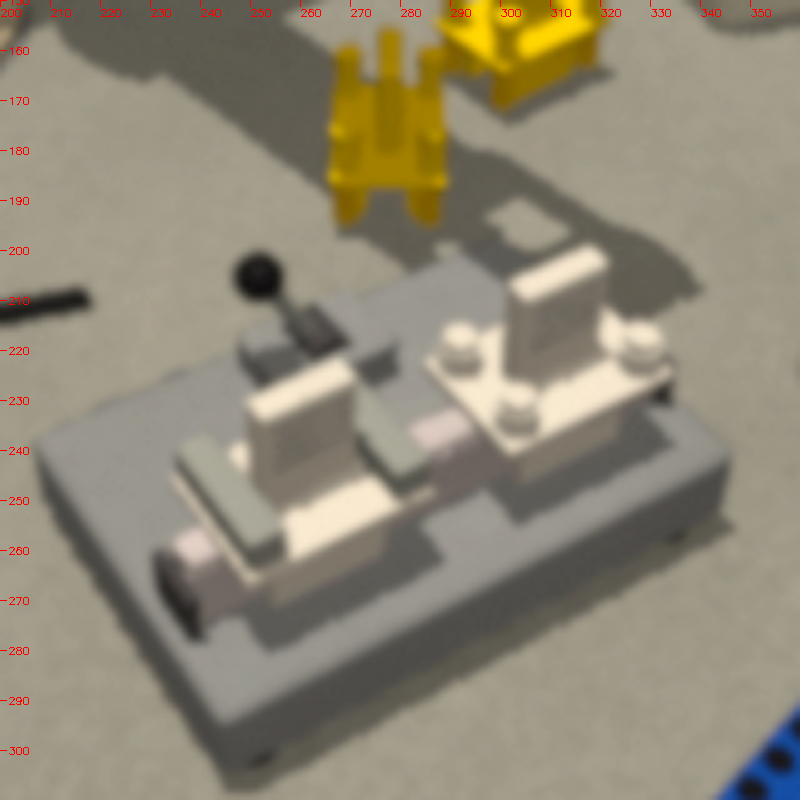

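View pics/d13.png

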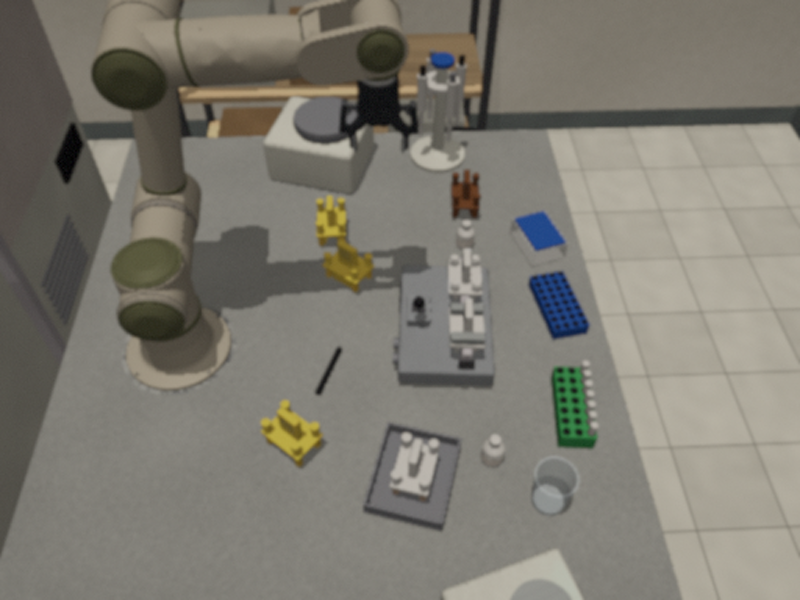

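View pics/s13.png

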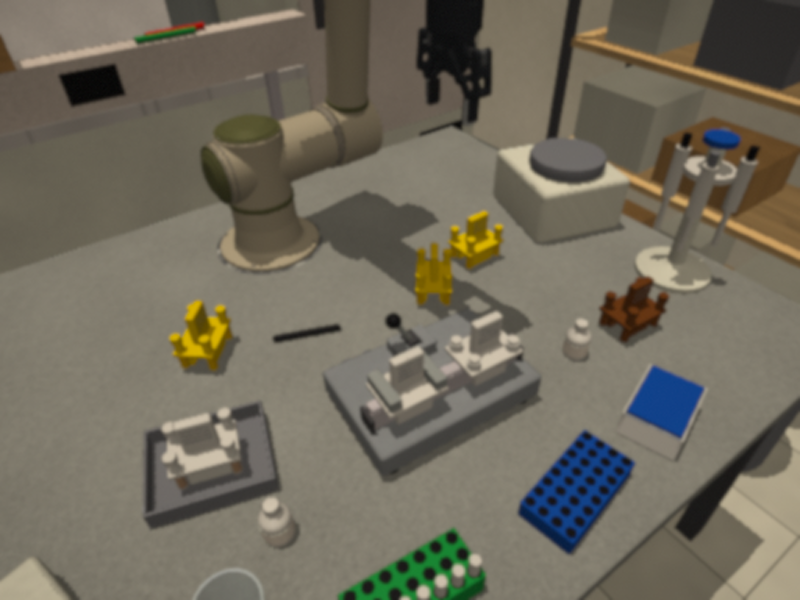

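The spare's fin top now sits on the same pixels the used one held at the start (crop 301–320, 200–211), so it is home. The lever is still off, and the counterweight, bottles and used carrier look right. Handing in.

```bash
python3 - <<'E'
from bench import env,monitor,job
env.hold(.3); job.hand_in(); print(monitor.sense()["clock"])
E
```

```text
the job is handed in; nothing more can be done
the job is handed in; nothing more can be done
```

The job is done and handed in at about 36.5 s of the 69 s allowed; the hand-in gives no verdict.

- **Mixer:** I pushed the lever to its stop. The guard stopped the push 6 mm short of the commanded end and tripped again on a second push. The ball's pixel matched an angle of about 1.0 rad, and it was unchanged in the last pictures.
- **Used carrier:** I pulled it up off the catch without slip and set it down in the tray. It touched the floor at the predicted height (TCP z 0.073) while still held. The last pictures show it upright and central.
- **Spare carrier:** I gripped it by the fin and pressed it onto the empty +y place. The force showed the catch snap, then a hard stop at TCP z 0.133, the same height the used carrier had when home. Afterwards its fin top lay on the same pixels as the used carrier's at the start.
- **Bystanders:** The counterweight and both bottles showed no visible movement, and the arm was clear of everything at the end.
- **Disagreement:** My first rocker position, from pictures, was about 1.7 mm off sideways. The wrist view showed it before I gripped, and I corrected it. No check failed after that.

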